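# Scrub out a sieve jar with the long brush

### The job

Take the long brush out of its steel pot and scrub the inside of the glass jar with three full strokes: each time push the brush down the middle of the jar until it meets the white perforated plate somewhere inside, press gently until the springy head gives, pause a moment, then draw the head up until it is nearly out of the jar. Then stand the brush, head down, back in its pot and let go. Never ram the plate, and leave the jar and the glassware round it standing where they are.

Things in the scene. Friction and masses are not known exactly. Their poses are not given: they have to be found in the camera images.
- brush: long brush, 235 mm, about 0.12 kg: blue round handle 24 mm thick (145 to 225 mm above the tip), 7 mm steel shaft, white bristle head 38 mm thick, 60 mm long with blue ends. Origin: on the axis at the lower end of the unloaded head; z runs up the handle. Starts upright in the pot, head down on the pot floor.
- brush_tip (a point): lower end of the brush head, on its axis. The head is a stiff tuft on a spring along the brush axis: it starts to give at 1.8 N, gives 1 mm more per 0.9 N and meets a hard stop after 12 mm (about 13 N); this point moves with it.
- pot: round steel brush pot, weighted and fixed, 70 mm high, foot 88 mm across, opening at least 56 mm across, inner floor 8 mm above its underside. Origin: centre of its underside; z up
- jar: open glass jar, loose, 0.5 kg, 100 mm across, 133 mm high, opening at least 70 mm. Origin: centre of its underside; z up. Stuck fast and level inside, and part of it, is a white perforated ceramic plate 71 mm across; its top lies anywhere from 16 to 56 mm above the jar's underside, different each time and not reported: feel for it with the brush
- flask_open: open volumetric flask, bystander, 53 mm across, 151 mm high, origin at the centre of its underside
- beaker_250: larger glass beaker, bystander, 75 mm across, 93 mm high, origin at the centre of its underside
- beaker_100: small glass beaker, bystander, 56 mm across, 71 mm high, origin at the centre of its underside

How it is judged:
By the outcome, as a careful person would: the job done as asked, in the order asked, and still so for the second after the job is handed in, with the robot touching nothing.
It also fails if it takes over 54 s, if anything falls off the work surface, if the arm or the gripper's body presses on something with over 40 N, if the wrist force passes 120 N, or if a joint passes its speed limit or range.

### The arm

A 6-joint arm with a two-finger parallel gripper is mounted at the origin on a cart in front of the work surface, level with it; the furniture and walls round the work are solid. World frame = base frame: x ahead of the robot, y to its left, z up, the work surface at z = 0. Lengths are in m, angles in rad, forces in N, time in s.
With the tool pointing down it reaches from about 0.15 to 0.775 m from the base axis. Payload 6.1 kg.
Tool frame: the origin (TCP) lies midway between the tips of the shut fingers; the grasp point (between the pads) lies arm.grip_depth behind it (arm.grip_depth is the distance from the TCP to the grasp point, in m); z points along the fingers, y is the line along which they close (so a half turn about z gives the same grasp; the last joint's range is limited). The gripper opens to 85 mm and grips with 20 to 120 N. Pads are 22 mm wide; open, the fingers measure 114 mm over their backs; the gripper's body (76 mm by 85 mm) begins 54 mm behind the grasp point. The pads swing forward as they close: fully open they stand 13 mm farther back than shut.
Start: joints at [0, 0.126, -0.04, 1.405, 0, 1.571], TCP at [0.525, -0, 0.231] pointing down, gripper open.
Joint ranges: [-2.72, 2.72], [-0.95, 1.95], [-1.27, 1.35], [-1.78, 2.02], [-1.46, 1.47], [-3.14, 3.14]. Speed limits (rad/s): [2.39, 2.39, 3.01, 3.14, 3.14, 3.14].

### API

Orientations are given as a unit quaternion [w, x, y, z].
In Python, from plant import arm gives the robot as it stands.
- The arm moves only by the tool play_rows, never from a script. Its argument "commands" is a list of rows, each a list of 7 numbers: the shift along the tool's x, y, z as a fraction of full scale, then the turn, a rotation vector about the tool's x, y, z as a fraction of full scale, then the opening, from 0 (shut) to 1 (fully open). In form: [[tx, ty, tz, ax, ay, az, gripper], ...]. A call has 1 to 8 rows; each row shifts and turns the commanded pose from where the row before left it, along the tool's axes as they then stand; what a row does not reach is not made up. Full scale, the value 1, is 60 cm for a shift and 180 degrees for a turn. A row lasts 1/10 s, in which the tool goes at most 50 mm and 8.59 degrees, less where a joint would pass 70% of its speed; a pose out of reach is approached as far as the arm can. A call with a number of a shift or a turn outside -1 to 1 is refused whole. A call with a gripper value outside its range is refused whole. The fingers move at their own pace and stop on an object; "grip_force" is the grip in N (left out, the last holds). Time passes only in rows, so rows that do not move let the fingers close. It gives the time, the measured TCP pose, the force, the opening and the grip force at its end, in the units of the state.
- arm.get_obs(): the state, without advancing time (a new reading comes with each control period).
- arm.get_image(name): name is "scene" or "side" or "wrist"; returns the picture (384x512x3 uint8, blue, green, red); there is no depth.
- arm.camera_params(name): a dict with "intrinsics" (3x3 intrinsics, pixels), "R" (3x3) and "t" (3): a world point X has camera coordinates R X + t. Camera axes: x right, y down, z forward; pixel columns grow to the right and rows downward; lengths in m; the calibration is good to about 2 mm. The wrist camera is an equidistant fisheye: a pixel r from the principal point sees the ray r / f radians off the axis. A picture is of the moment at which its call begins: read the wrist's pose just before it. camera_params takes no time and is no camera call; for the wrist camera it gives the pose at the moment of the call.
- arm.finish_job(): hands the job in; it is judged then, once.
The state is a dict: "time_s": time; "joint_pos": joint angles; "qvel": joint speeds; "joint_efforts": joint torques, N m; "tool_pos": TCP position; "eef_rot": TCP orientation; "force": force on the tool from outside, world axes, zero at the start; "wrist_torque": the same for the moment, N m; "opening": finger opening in m; "grasp_force": force on a finger pad.
Only numpy, scipy, OpenCV 4.12 (cv2) and the standard library are available. Lean on these libraries where they do the work, as an engineer would, in place of code of your own. Each camera call takes 0.05 s, during which the arm holds its last target. There are 200 camera calls.

## Working session

There is one attempt and no reset: what is moved stays moved. The work goes in short steps, Python scripts to look and compute and a tool call to move; the robot and the scene stay as the last step left them, time stands still between calls to the robot, and variables do not carry over. Pictures are saved under pics/ and viewed, at most 10 in all, crops included, and the job is handed in when it is done.

Besides the shell and the picture viewer there is one more tool, called by a JSON object that holds its "name" and its "arguments". play_rows: Moves the arm, as the interface text tells. Shift numbers are shares of 60 cm and turn numbers shares of 180 degrees, none past 1 either way. Its arguments: {"type":"object","properties":{"commands":{"type":"array","items":{"type":"array","items":{"type":"number"}}},"grip_force":{"type":"number"}},"required":["commands"]}

```bash
mkdir -p pics; ls; python3 - <<'E'
from plant import arm
import cv2,numpy as np
o=arm.get_obs(); print({k:np.round(v,3) for k,v in o.items()}, arm.grip_depth)
for n in ("scene","side"):
    p=arm.camera_params(n); print(n,np.round(p["intrinsics"],1).tolist(),np.round(p["R"],3).tolist(),np.round(p["t"],3))
    cv2.imwrite(f"pics/{n}0.png",arm.get_image(n))
a=np.hstack([cv2.imread("pics/scene0.png"),cv2.imread("pics/side0.png")])
E
```

```text
pics
{'time_s': np.float64(0.0), 'joint_pos': array([-0.   ,  0.126, -0.041,  1.405, -0.   ,  1.571]), 'qvel': array([-0.   ,  0.001, -0.   , -0.   ,  0.001, -0.001]), 'joint_efforts': array([-2.0000e-03, -4.3592e+01,  3.5292e+01,  1.7000e-02, -0.0000e+00,
       -0.0000e+00]), 'tool_pos': array([ 0.525, -0.   ,  0.231]), 'eef_rot': array([-0.001,  0.707,  0.707, -0.001]), 'force': array([0.366, 0.97 , 0.117]), 'wrist_torque': array([-0.037, -0.021,  0.032]), 'grasp_force': np.float64(0.0), 'opening': np.float64(0.086)} 0.0187
scene [[443.0, 0.0, 256.1], [0.0, 443.0, 196.6], [0.0, 0.0, 1.0]] [[0.534, -0.845, -0.019], [-0.643, -0.392, -0.658], [0.549, 0.364, -0.753]] [-0.312  0.351  0.693]
side [[424.6, 0.0, 264.1], [0.0, 424.6, 187.0], [0.0, 0.0, 1.0]] [[-1.0, -0.02, -0.011], [-0.002, 0.54, -0.842], [0.022, -0.841, -0.54]] [0.558 0.056 1.123]
```

View pics/scene0.png

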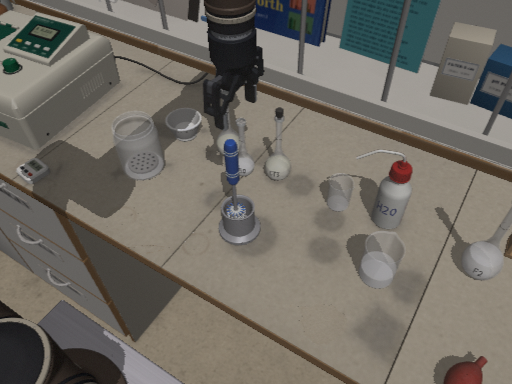

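View pics/side0.png

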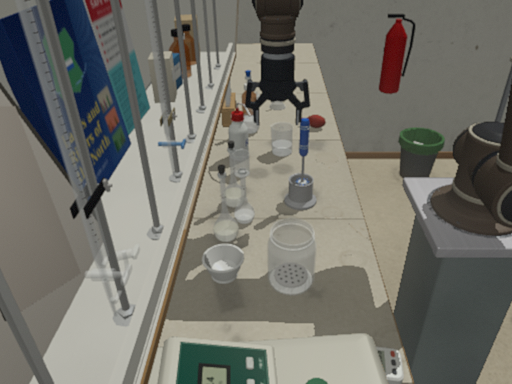

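Scene view: brush/pot with foot around (239,230) and handle top (231,147); jar around (139,147). Side view: pot foot (300,198), jar rim (291,235) and base (291,278). I'll enlarge these regions.

```bash
python3 - <<'E'
import cv2,numpy as np
s=cv2.imread("pics/scene0.png");d=cv2.imread("pics/side0.png")
def c(i,x,y): return cv2.resize(i[y:y+75,x:x+100],None,fx=4,fy=4,interpolation=cv2.INTER_CUBIC)
m=np.vstack([np.hstack([c(s,90,108),c(s,190,175)]),np.hstack([c(d,240,220),c(d,250,140)])])
for k in range(0,800,80):
    cv2.line(m,(k,0),(k,6),(0,0,255),1);cv2.line(m,(k,300),(k,306),(0,0,255),1)
cv2.imwrite("pics/c1.png",m)
E
cat > h.py <<'E'
from plant import arm
import numpy as np,cv2
P={n:arm.camera_params(n) for n in("scene","side")}
def ray(n,u,v):
    p=P[n];R=np.array(p["R"]);t=np.array(p["t"])
    return -R.T@t, R.T@np.linalg.solve(p["intrinsics"],[u,v,1.])
def plane(n,u,v,z):
    c,d=ray(n,u,v); return c+d*(z-c[2])/d[2]
def proj(n,X):
    p=P[n];q=p["intrinsics"]@(np.array(p["R"])@X+p["t"]);return q[:2]/q[2]
E
python3 - <<'E'
from h import *
for n in P: print(n,ray(n,256,190)[0])
for n,u,v,z in[("scene",240,230,0),("side",300,198,0),("scene",231,147,.233),("side",304,122,.233),("scene",143,165,.0),("side",291,278,0),("scene",136,125,.133),("side",291,236,.133)]: print(n,z,plane(n,u,v,z).round(3))
# blue handle mask centroids/axis
for n,box in(("scene",(215,130,250,195)),("side",(290,112,320,165))):
    im=cv2.imread(f"pics/{n}0.png");x0,y0,x1,y1=box;a=im[y0:y1,x0:x1].astype(int)
    m=(a[...,0]>a[...,2]+40)&(a[...,0]>a[...,1]+25);ys,xs=np.nonzero(m);ys+=y0;xs+=x0
    print(n,len(xs),xs.mean(),ys.mean(),xs.min(),xs.max(),ys.min(),ys.max(),[ (y,round(xs[ys==y].mean(),1),(ys==y).sum()) for y in range(ys.min(),ys.max()+1,4)])
E
```

```text
scene [ 0.01187009 -0.37805646  0.74615752]
side [0.53258303 0.92554093 0.65969745]
scene 0 [ 0.459 -0.038  0.   ]
side 0 [ 0.459 -0.046  0.   ]
scene 0.233 [ 0.459 -0.033  0.233]
side 0.233 [ 0.458 -0.033  0.233]
scene 0.0 [0.499 0.269 0.   ]
side 0 [0.495 0.261 0.   ]
scene 0.133 [0.497 0.25  0.133]
side 0.133 [0.498 0.281 0.133]
scene 385 231.25714285714287 159.8987012987013 225 237 139 183 [(139, np.float64(230.0), np.int64(5)), (143, np.float64(230.0), np.int64(11)), (147, np.float64(230.5), np.int64(12)), (151, np.float64(230.0), np.int64(9)), (155, np.float64(229.5), np.int64(4)), (159, np.float64(231.0), np.int64(11)), (163, np.float64(232.0), np.int64(11)), (167, np.float64(232.0), np.int64(11)), (171, np.float64(232.0), np.int64(9)), (175, np.float64(235.0), np.int64(1)), (179, np.float64(232.5), np.int64(10)), (183, np.float64(232.5), np.int64(6))]
side 203 303.8472906403941 134.8423645320197 300 308 118 155 [(118, np.float64(304.5), np.int64(6)), (122, np.float64(304.5), np.int64(8)), (126, np.float64(nan), np.int64(0)), (130, np.float64(303.8), np.int64(5)), (134, np.float64(304.0), np.int64(7)), (138, np.float64(304.0), np.int64(7)), (142, np.float64(303.5), np.int64(8)), (146, np.float64(nan), np.int64(0)), (150, np.float64(303.0), np.int64(7)), (154, np.float64(303.0), np.int64(5))]<stdin>:8: RuntimeWarning: Mean of empty slice.
  ret = ret.dtype.type(ret / rcount)
```

View pics/c1.png

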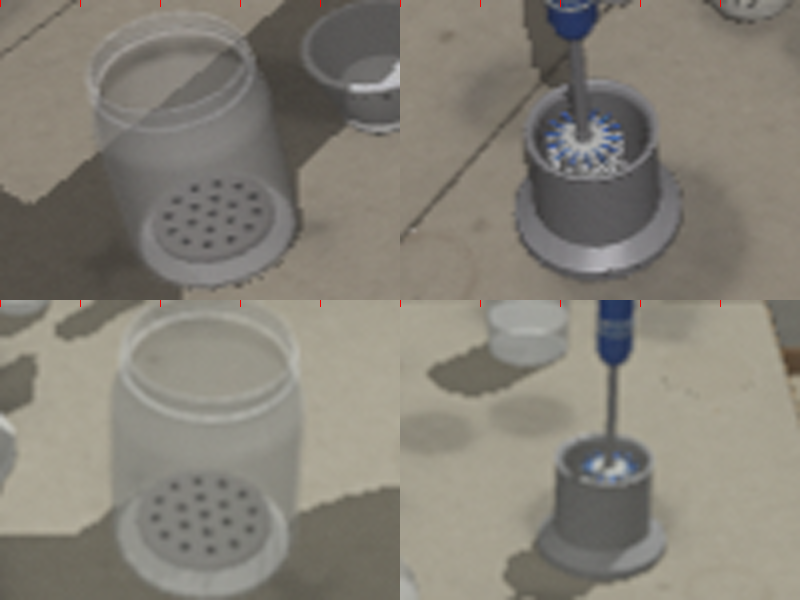

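Crops show the jar rim centre at about scene (132.8,124.5) / side (292.5,233.8). The plate is at scene (143.3,163.3) / side (291,275), and the pot rim at scene (237.8,207.2) / side (301,180.2). I'll triangulate these.

```bash
python3 - <<'E'
from h import *
def tri(a,b):
    (c1,d1),(c2,d2)=ray("scene",*a),ray("side",*b)
    s=np.linalg.lstsq(np.c_[d1,-d2],c2-c1,rcond=None)[0];x,y=c1+s[0]*d1,c2+s[1]*d2
    return ((x+y)/2).round(4),round(np.linalg.norm(x-y)*1e3,1)
for k,a,b,z in[("rim",(132.8,124.5),(292.5,233.8),.133),("base",(144.8,165.5),(291,277.5),0),("plate",(143.3,163.3),(291,275),.03),("potrim",(237.8,207.2),(301,180.2),.07),("handle",(231.2,161),(303.8,136.5),.193),("flask(F?) base",(278,172),(226,230),0.0),("fl2",(243,170),(244,217),0)]:
    print(k,tri(a,b),plane("scene",*a,z).round(3),plane("side",*b,z).round(3))
# rim extents
print("jar widths", plane("side",240+122/4,233.8,.133)-plane("side",240+298/4,233.8,.133))
ax=lambda x,y:[proj(n,np.array([x,y,.193])).round(1) for n in P]
print(ax(.459,-.036))
for z,(x,y) in((.133,(.497,.262)),(.07,(.459,-.036))):
    for r in(.05 if z>.1 else .031,):
        for n in P:
            q=np.array([proj(n,np.array([x+r*np.cos(t),y+r*np.sin(t),z])) for t in np.linspace(0,6.28,60)]);print(n,q.min(0),q.max(0))
E
```

```text
rim (array([0.4971, 0.2639, 0.1261]), np.float64(5.6)) [0.495 0.257 0.133] [0.495 0.275 0.133]
base (array([0.4963, 0.2613, 0.0033]), np.float64(3.6)) [0.5   0.264 0.   ] [0.494 0.259 0.   ]
plate (array([0.4957, 0.2625, 0.0112]), np.float64(1.9)) [0.484 0.246 0.03 ] [0.496 0.282 0.03 ]
potrim (array([ 0.4615, -0.0332,  0.0671]), np.float64(4.2)) [ 0.462 -0.035  0.07 ] [ 0.46  -0.026  0.07 ]
handle (array([ 0.4588, -0.0295,  0.1964]), np.float64(2.7)) [ 0.463 -0.027  0.193] [ 0.457 -0.035  0.193]
flask(F?) base (array([ 0.6754,  0.0082, -0.0573]), np.float64(33.1)) [ 0.647 -0.02   0.   ] [0.651 0.096 0.   ]
fl2 (array([0.6072, 0.0507, 0.0055]), np.float64(2.5)) [0.61  0.054 0.   ] [0.609 0.042 0.   ]
jar widths [0.08605961 0.00055578 0.        ]
[array([233.9, 164.2]), array([303.1, 136.3])]
scene [108.17655515 108.8144623 ] [154.91026073 138.53367419]
side [266.14768406 214.78724577] [316.71963806 246.37555226]
scene [221.79563639 196.62750087] [253.01586912 220.71538376]
side [289.54876024 172.33001655] [313.00507138 184.56113824]
```

{"name": "play_rows", "arguments": {"commands": [[0,0,-0.0445,0,0,0,1],[0,0,-0.0445,0,0,0,1],[0,0,-0.0445,0,0,0,1],[-0.019,-0.0367,0,0,0,0,1],[-0.019,-0.0367,0,0,0,0,1],[-0.019,-0.0367,0,0,0,0,1],[0,0,0,0,0,0,1],[0,0,0,0,0,0,1]]}}

```text
time_s: 0.9
tool_pos: [0.4589, -0.0343, 0.3115]
eef_rot: [0.0, 0.707, 0.707, 0.0]
force: [-0.4, 0.0, -0.6]
opening: 0.0857
grasp_force: 0.0
```

```bash
python3 - <<'E'
from h import *
p=arm.camera_params("wrist");im=arm.get_image("wrist");cv2.imwrite("pics/w1.png",im)
R=np.array(p["R"]);K=np.array(p["intrinsics"]);print(R.round(3),(-R.T@p["t"]).round(4),K)
def fp(X):
    q=R@X+p["t"];th=np.arctan2(np.hypot(q[0],q[1]),q[2]);return K[:2,2]+K[0,0]*th*q[:2]/np.hypot(q[0],q[1])
print(arm.get_obs()["tool_pos"])
for X in([.459,-.034,.243],[.459,-.034,.233],[.4615,-.0332,.07],[.497,.262,.133]): print(X,fp(np.array(X)))
E
```

```text
[[ 1.     0.    -0.   ]
 [ 0.    -0.948  0.319]
 [-0.    -0.319 -0.948]] [0.4589 0.0479 0.454 ] [[297.31863964   0.         252.91143537]
 [  0.         297.31863964 200.79956469]
 [  0.           0.           1.        ]]
[ 0.45928135 -0.03410615  0.31121944]
[0.459, -0.034, 0.243] [253.18955643 214.27848817]
[0.459, -0.034, 0.233] [253.18469776 209.71706296]
[0.4615, -0.0332, 0.07] [255.03508708 166.11643436]
[0.497, 0.262, 0.133] [286.8482332  -69.63319421]
```

View pics/w1.png

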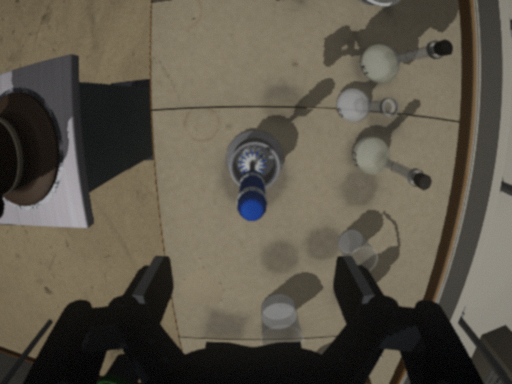

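The wrist view shows the handle cap centred at about (252,205), directly between the fingers in x and about 3 mm further +y than assumed. I'll shift 3 mm, go down and close.

{"name": "play_rows", "arguments": {"commands": [[0.005,0,-0.0,0,0,0,1],[0,0,0.0423,0,0,0,1],[0,0,0.0423,0,0,0,1],[0,0,0.0423,0,0,0,1],[0,0,0.0423,0,0,0,1],[0,0,0.0423,0,0,0,1],[0,0,0,0,0,0,1],[0,0,0,0,0,0,1]]}}

```text
time_s: 1.75
tool_pos: [0.4591, -0.0308, 0.1845]
eef_rot: [-0.0, 0.707, 0.707, -0.0]
force: [0.4, -0.4, 0.0]
opening: 0.0855
grasp_force: 0.0
```

{"name": "play_rows", "arguments": {"commands": [[0,0,0,0,0,0,0],[0,0,0,0,0,0,0],[0,0,0,0,0,0,0],[0,0,0,0,0,0,0],[0,0,0,0,0,0,0],[0,0,0,0,0,0,0],[0,0,0,0,0,0,0],[0,0,0,0,0,0,0]], "grip_force": 60}}

```text
time_s: 2.55
tool_pos: [0.4589, -0.0312, 0.1846]
eef_rot: [0.0, 0.707, 0.707, 0.0]
force: [-0.3, -0.2, 1.4]
opening: 0.0225
grasp_force: 58.5
```

{"name": "play_rows", "arguments": {"commands": [[0,0,-0.02,0,0,0,0],[0,0,-0.04,0,0,0,0],[0,0,-0.05,0,0,0,0],[0,0,-0.05,0,0,0,0],[0,0,-0.05,0,0,0,0],[0,0,-0.045,0,0,0,0],[0,0,-0.02,0,0,0,0],[0,0,0,0,0,0,0]]}}

```text
time_s: 3.35
tool_pos: [0.4596, -0.0312, 0.3518]
eef_rot: [0.001, 0.707, 0.707, 0.001]
force: [0.1, 0.8, -1.3]
opening: 0.0228
grasp_force: 59.0
```

```bash
python3 - <<'E'
from h import *
print({k:np.round(v,3) for k,v in arm.get_obs().items() if k in("tool_pos","force","wrist_torque")})
a=arm.get_image("scene");b=arm.get_image("side");cv2.imwrite("pics/l_s.png",a);cv2.imwrite("pics/l_d.png",b)
m=np.vstack([cv2.resize(a[20:240,170:310],None,fx=2.5,fy=2.5)]);n=cv2.resize(b[20:240,230:370],None,fx=2.5,fy=2.5)
cv2.imwrite("pics/l.png",np.hstack([m,n]))
t=arm.get_obs()["tool_pos"];tip=t-[0,0,.1845-.008]
for c in P: print(c,proj(c,tip),proj(c,tip+[0,0,.06]))
E
```

```text
{'tool_pos': array([ 0.46 , -0.031,  0.352]), 'force': array([ 0.058,  0.811, -1.274]), 'wrist_torque': array([-0.01 , -0.043, -0.006])}
scene [232.31495914 171.14352609] [230.22199156 146.54985551]
side [302.85657785 144.39544617] [303.8113799  122.32269206]
```

View pics/l.png

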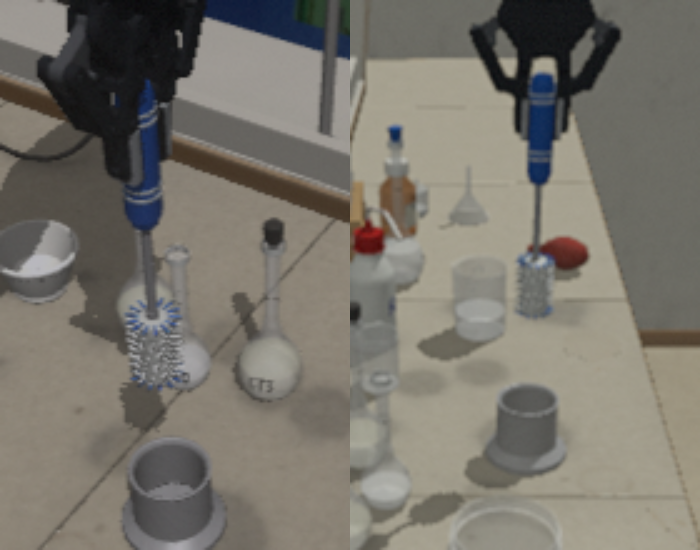

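Scene: the head hangs straight with its tip at about (232,174), as predicted, and side agrees at (303,145). The brush is held upright and the pot is empty. I'm moving over the jar.

{"name": "play_rows", "arguments": {"commands": [[0.03,0.0037,0,0,0,0,0],[0.07,0.0088,0,0,0,0,0],[0.08,0.01,0,0,0,0,0],[0.08,0.01,0,0,0,0,0],[0.08,0.01,0,0,0,0,0],[0.07,0.0088,0,0,0,0,0],[0.05,0.0063,0,0,0,0,0],[0.028,0.0039,0,0,0,0,0]]}}

```text
time_s: 4.25
tool_pos: [0.4954, 0.2638, 0.3475]
eef_rot: [-0.001, 0.706, 0.708, -0.001]
force: [-0.2, -1.0, -1.2]
opening: 0.0229
grasp_force: 58.9
```

{"name": "play_rows", "arguments": {"commands": [[0,0,0,0,0,0,0],[0,0,0,0,0,0,0]]}}

```text
time_s: 4.45
tool_pos: [0.4957, 0.2609, 0.3489]
eef_rot: [0.0, 0.707, 0.707, -0.001]
force: [-0.3, 0.4, -1.3]
opening: 0.0227
grasp_force: 59.0
```

```bash
python3 - <<'E'
from h import *
print({k:np.round(v,3) for k,v in arm.get_obs().items() if k in("tool_pos","force","wrist_torque")})
p=arm.camera_params("wrist")
a=arm.get_image("scene");b=arm.get_image("side");w=arm.get_image("wrist")
m=cv2.resize(a[70:200,80:190],None,fx=2.3,fy=2.3);n=cv2.resize(b[150:280,235:345],None,fx=2.3,fy=2.3);w=w[40:339,130:410]
h=299;cv2.imwrite("pics/j.png",np.hstack([m[:h],n[:h],w[:h]]))
t=arm.get_obs()["tool_pos"];tip=t-[0,0,.1765]
for c in P: print(c,proj(c,tip),proj(c,tip*[1,1,0]+[0,0,.133]))
R=np.array(p["R"]);K=np.array(p["intrinsics"])
q=R@(tip*[1,1,0]+[0,0,.133])+p["t"];th=np.arctan2(np.hypot(q[0],q[1]),q[2]);print(K[:2,2]+K[0,0]*th*q[:2]/np.hypot(q[0],q[1]))
E
```

```text
{'tool_pos': array([0.496, 0.261, 0.349]), 'force': array([-0.302,  0.369, -1.294]), 'wrist_torque': array([-0.064,  0.036,  0.025])}
scene [127.47019515 108.69635228] [131.90336726 123.74641007]
side [292.44666707 212.79799593] [291.9283402  229.23281642]
[253.46343616 171.56134187]
```

View pics/j.png

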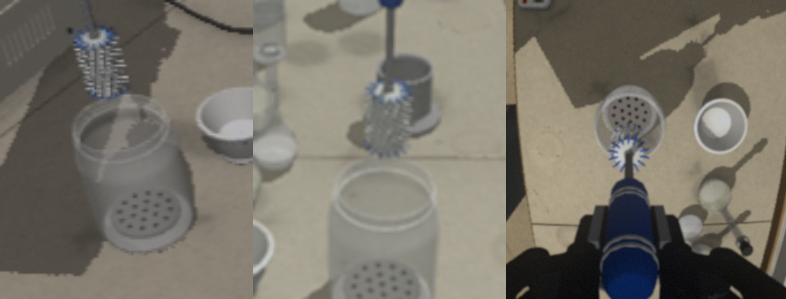

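Scene: rim centre ≈(133,126), tip ≈(126,111). Side: rim ≈(292,233), tip ≈(291,216). The wrist view agrees, so the head is over the jar's middle within about 2 mm. Going down to just above the highest possible plate.

{"name": "play_rows", "arguments": {"commands": [[0,0,0.015,0,0,0,0],[0,0,0.03,0,0,0,0],[0,0,0.03,0,0,0,0],[0,0,0.035,0,0,0,0],[0,0,0.035,0,0,0,0],[0,0,0.025,0,0,0,0],[0,0,0.013,0,0,0,0],[0,0,0,0,0,0,0]]}}

```text
time_s: 5.4
tool_pos: [0.4953, 0.2608, 0.2386]
eef_rot: [-0.0, 0.707, 0.707, -0.001]
force: [0.6, -0.8, -0.6]
opening: 0.0226
grasp_force: 59.0
```

{"name": "play_rows", "arguments": {"commands": [[0,0,0.004,0,0,0,0],[0,0,0.004,0,0,0,0],[0,0,0.004,0,0,0,0],[0,0,0,0,0,0,0]]}}

```text
time_s: 5.8
tool_pos: [0.4959, 0.2616, 0.2325]
eef_rot: [0.0, 0.707, 0.707, 0.0]
force: [-0.4, 0.3, -1.0]
opening: 0.0223
grasp_force: 59.0
```

{"name": "play_rows", "arguments": {"commands": [[0,0,0.003,0,0,0,0],[0,0,0.003,0,0,0,0],[0,0,0.003,0,0,0,0],[0,0,0.003,0,0,0,0],[0,0,0,0,0,0,0]]}}

```text
time_s: 6.3
tool_pos: [0.4957, 0.2615, 0.2249]
eef_rot: [-0.0, 0.707, 0.707, -0.0]
force: [0.3, 0.1, -1.5]
opening: 0.0227
grasp_force: 59.0
```

{"name": "play_rows", "arguments": {"commands": [[0,0,0.001,0,0,0,0],[0,0,0.001,0,0,0,0],[0,0,0,0,0,0,0]]}}

```text
time_s: 6.6
tool_pos: [0.4958, 0.2616, 0.2241]
eef_rot: [0.0, 0.707, 0.707, -0.0]
force: [-0.0, -0.4, -0.5]
opening: 0.0227
grasp_force: 59.0
```

Nothing yet (tip ≈ 0.048). I'll continue one call at a time.

{"name": "play_rows", "arguments": {"commands": [[0,0,0.003,0,0,0,0],[0,0,0.003,0,0,0,0],[0,0,0.003,0,0,0,0],[0,0,0,0,0,0,0]]}}

```text
time_s: 7.0
tool_pos: [0.4957, 0.2615, 0.2183]
eef_rot: [-0.0, 0.707, 0.707, -0.0]
force: [-0.5, -0.7, -0.7]
opening: 0.0228
grasp_force: 59.0
```

{"name": "play_rows", "arguments": {"commands": [[0,0,0.003,0,0,0,0],[0,0,0.003,0,0,0,0],[0,0,0.003,0,0,0,0],[0,0,0,0,0,0,0]]}}

```text
time_s: 7.4
tool_pos: [0.4957, 0.2615, 0.213]
eef_rot: [-0.0, 0.707, 0.707, -0.0]
force: [0.4, -0.0, -1.2]
opening: 0.0226
grasp_force: 59.0
```

{"name": "play_rows", "arguments": {"commands": [[0,0,0.003,0,0,0,0],[0,0,0.003,0,0,0,0],[0,0,0.003,0,0,0,0],[0,0,0,0,0,0,0]]}}

```text
time_s: 7.8
tool_pos: [0.4957, 0.2615, 0.2076]
eef_rot: [-0.0, 0.707, 0.707, -0.0]
force: [0.5, 0.0, -1.5]
opening: 0.0227
grasp_force: 59.0
```

{"name": "play_rows", "arguments": {"commands": [[0,0,0.003,0,0,0,0],[0,0,0.003,0,0,0,0],[0,0,0.003,0,0,0,0],[0,0,0,0,0,0,0]]}}

```text
time_s: 8.2
tool_pos: [0.4957, 0.2615, 0.2021]
eef_rot: [-0.0, 0.707, 0.707, -0.0]
force: [0.9, 0.7, -1.1]
opening: 0.0227
grasp_force: 59.0
```

Tip ≈ 0.026.

{"name": "play_rows", "arguments": {"commands": [[0,0,0.003,0,0,0,0],[0,0,0.003,0,0,0,0],[0,0,0.002,0,0,0,0],[0,0,0,0,0,0,0]]}}

```text
time_s: 8.6
tool_pos: [0.4957, 0.2615, 0.1975]
eef_rot: [-0.0, 0.707, 0.707, -0.0]
force: [-0.1, -0.8, -0.9]
opening: 0.0223
grasp_force: 59.0
```

{"name": "play_rows", "arguments": {"commands": [[0,0,0.003,0,0,0,0],[0,0,0.003,0,0,0,0],[0,0,0.002,0,0,0,0],[0,0,0,0,0,0,0]]}}

```text
time_s: 9.0
tool_pos: [0.4959, 0.2617, 0.1932]
eef_rot: [0.0, 0.707, 0.707, 0.0]
force: [-0.4, 0.4, 2.0]
opening: 0.0223
grasp_force: 59.2
```

Contact: the force is up about 3 N. I'll press 2.4 mm more and pause.

{"name": "play_rows", "arguments": {"commands": [[0,0,0.002,0,0,0,0],[0,0,0.002,0,0,0,0],[0,0,0,0,0,0,0],[0,0,0,0,0,0,0],[0,0,0,0,0,0,0],[0,0,0,0,0,0,0],[0,0,0,0,0,0,0],[0,0,0,0,0,0,0]]}}

```text
time_s: 9.8
tool_pos: [0.4959, 0.2616, 0.1906]
eef_rot: [0.0, 0.707, 0.707, 0.0]
force: [-0.3, -0.5, 3.8]
opening: 0.0226
grasp_force: 59.5
```

{"name": "play_rows", "arguments": {"commands": [[0,0,-0.01,0,0,0,0],[0,0,-0.03,0,0,0,0],[0,0,-0.04,0,0,0,0],[0,0,-0.04,0,0,0,0],[0,0,-0.035,0,0,0,0],[0,0,-0.0233,0,0,0,0],[0,0,0,0,0,0,0],[0,0,0,0,0,0,0]]}}

```text
time_s: 10.6
tool_pos: [0.4958, 0.2615, 0.2967]
eef_rot: [-0.0, 0.707, 0.707, -0.0]
force: [0.9, -0.2, -1.7]
opening: 0.0228
grasp_force: 59.1
```

{"name": "play_rows", "arguments": {"commands": [[0,0,0.015,0,0,0,0],[0,0,0.03,0,0,0,0],[0,0,0.035,0,0,0,0],[0,0,0.035,0,0,0,0],[0,0,0.03,0,0,0,0],[0,0,0.015,0,0,0,0],[0,0,0.003,0,0,0,0],[0,0,0,0,0,0,0]]}}

```text
time_s: 11.4
tool_pos: [0.4956, 0.2615, 0.1994]
eef_rot: [-0.0, 0.707, 0.707, -0.0]
force: [0.1, -0.1, -0.6]
opening: 0.0228
grasp_force: 59.0
```

{"name": "play_rows", "arguments": {"commands": [[0,0,0.003,0,0,0,0],[0,0,0.003,0,0,0,0],[0,0,0.003,0,0,0,0],[0,0,0.003,0,0,0,0],[0,0,0.003,0,0,0,0],[0,0,0,0,0,0,0],[0,0,0,0,0,0,0],[0,0,0,0,0,0,0]]}}

```text
time_s: 12.2
tool_pos: [0.4961, 0.2617, 0.1912]
eef_rot: [0.0, 0.707, 0.707, 0.0]
force: [-1.0, -0.5, 4.3]
opening: 0.0227
grasp_force: 59.3
```

{"name": "play_rows", "arguments": {"commands": [[0,0,0,0,0,0,0],[0,0,0,0,0,0,0],[0,0,0,0,0,0,0]]}}

```text
time_s: 12.5
tool_pos: [0.496, 0.2617, 0.1909]
eef_rot: [0.0, 0.707, 0.707, 0.0]
force: [0.8, 0.8, 4.1]
opening: 0.0227
grasp_force: 59.5
```

Second press is good (about 5 N net). Stroke up, then the third.

{"name": "play_rows", "arguments": {"commands": [[0,0,-0.01,0,0,0,0],[0,0,-0.03,0,0,0,0],[0,0,-0.04,0,0,0,0],[0,0,-0.04,0,0,0,0],[0,0,-0.035,0,0,0,0],[0,0,-0.0233,0,0,0,0],[0,0,0,0,0,0,0],[0,0,0,0,0,0,0]]}}

```text
time_s: 13.3
tool_pos: [0.4957, 0.2615, 0.2968]
eef_rot: [-0.0, 0.707, 0.707, -0.001]
force: [0.5, -0.3, -1.8]
opening: 0.0229
grasp_force: 59.1
```

{"name": "play_rows", "arguments": {"commands": [[0,0,0.015,0,0,0,0],[0,0,0.03,0,0,0,0],[0,0,0.035,0,0,0,0],[0,0,0.035,0,0,0,0],[0,0,0.03,0,0,0,0],[0,0,0.015,0,0,0,0],[0,0,0.003,0,0,0,0],[0,0,0,0,0,0,0]]}}

```text
time_s: 14.1
tool_pos: [0.4956, 0.2615, 0.1996]
eef_rot: [-0.0, 0.707, 0.707, -0.0]
force: [0.5, -1.3, -1.2]
opening: 0.0226
grasp_force: 59.1
```

{"name": "play_rows", "arguments": {"commands": [[0,0,0.003,0,0,0,0],[0,0,0.003,0,0,0,0],[0,0,0.003,0,0,0,0],[0,0,0.003,0,0,0,0],[0,0,0.003,0,0,0,0],[0,0,0,0,0,0,0],[0,0,0,0,0,0,0],[0,0,0,0,0,0,0]]}}

```text
time_s: 14.9
tool_pos: [0.4961, 0.2617, 0.1913]
eef_rot: [0.0, 0.707, 0.707, 0.0]
force: [0.4, 0.2, 4.2]
opening: 0.0227
grasp_force: 59.4
```

{"name": "play_rows", "arguments": {"commands": [[0,0,0,0,0,0,0],[0,0,0,0,0,0,0],[0,0,0,0,0,0,0]]}}

```text
time_s: 15.2
tool_pos: [0.496, 0.2617, 0.191]
eef_rot: [0.0, 0.707, 0.707, 0.0]
force: [1.3, 0.2, 3.6]
opening: 0.0227
grasp_force: 59.6
```

Third press done. Up, clear of the jar, and back over the pot.

{"name": "play_rows", "arguments": {"commands": [[0,0,-0.01,0,0,0,0],[0,0,-0.03,0,0,0,0],[0,0,-0.04,0,0,0,0],[0,0,-0.04,0,0,0,0],[0,0,-0.035,0,0,0,0],[0,0,-0.0233,0,0,0,0],[0,0,0,0,0,0,0],[0,0,0,0,0,0,0]]}}

```text
time_s: 16.0
tool_pos: [0.4957, 0.2615, 0.297]
eef_rot: [-0.0, 0.707, 0.707, -0.001]
force: [-0.4, -0.1, -1.3]
opening: 0.0227
grasp_force: 59.1
```

{"name": "play_rows", "arguments": {"commands": [[0,0,-0.02,0,0,0,0],[0,0,-0.03,0,0,0,0],[0,0,-0.03,0,0,0,0],[0,0,-0.015,0,0,0,0],[0,0,0,0,0,0,0]]}}

```text
time_s: 16.5
tool_pos: [0.496, 0.2617, 0.3549]
eef_rot: [0.0, 0.707, 0.707, 0.0]
force: [-0.2, -0.5, -1.7]
opening: 0.0227
grasp_force: 59.1
```

{"name": "play_rows", "arguments": {"commands": [[-0.03,-0.0037,0,0,0,0,0],[-0.07,-0.0088,0,0,0,0,0],[-0.08,-0.01,0,0,0,0,0],[-0.08,-0.01,0,0,0,0,0],[-0.08,-0.01,0,0,0,0,0],[-0.07,-0.0088,0,0,0,0,0],[-0.05,-0.0063,0,0,0,0,0],[-0.028,-0.0035,0,0,0,0,0]]}}

```text
time_s: 17.3
tool_pos: [0.4576, -0.034, 0.3538]
eef_rot: [-0.0, 0.708, 0.706, -0.001]
force: [0.2, 0.6, -0.9]
opening: 0.0229
grasp_force: 59.1
```

{"name": "play_rows", "arguments": {"commands": [[0,0,0,0,0,0,0],[0,0,0,0,0,0,0],[0,0,0,0,0,0,0]]}}

```text
time_s: 17.6
tool_pos: [0.4589, -0.0307, 0.3543]
eef_rot: [-0.0, 0.707, 0.707, -0.0]
force: [-0.3, -0.5, -0.9]
opening: 0.0226
grasp_force: 59.1
```

```bash
python3 - <<'E'
from h import *
a=arm.get_image("scene");b=arm.get_image("side")
cv2.imwrite("pics/r.png",np.hstack([cv2.resize(a[40:240,90:310],None,fx=1.8,fy=1.8),cv2.resize(b[90:290,200:420],None,fx=1.8,fy=1.8)]))
for n,i in(("scene",a),("side",b)):
    o=cv2.imread(f"pics/{n}0.png");x0,y0,x1,y1=(112,110,168,180) if n=="scene" else(262,218,322,295)
    print(n,"jar diff",cv2.absdiff(i,o)[y0:y1,x0:x1].mean())
E
```

```text
scene jar diff 4.188180272108844
side jar diff 4.616161616161616
```

View pics/r.png

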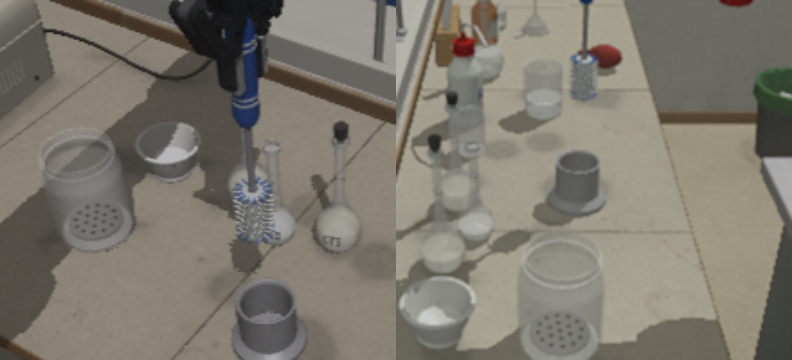

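The jar still stands (scene rim at crop (80,150), side (561,262)), and the brush hangs over its pot at the original grasp position. Lowering it.

{"name": "play_rows", "arguments": {"commands": [[0,0,0.025,0,0,0,0],[0,0,0.04,0,0,0,0],[0,0,0.045,0,0,0,0],[0,0,0.045,0,0,0,0],[0,0,0.045,0,0,0,0],[0,0,0.04,0,0,0,0],[0,0,0.025,0,0,0,0],[0,0,0,0,0,0,0]]}}

```text
time_s: 18.5
tool_pos: [0.4579, -0.0303, 0.1936]
eef_rot: [-0.002, 0.707, 0.708, -0.001]
force: [-0.2, -0.1, -0.6]
opening: 0.0223
grasp_force: 59.1
```

{"name": "play_rows", "arguments": {"commands": [[0,0,0.004,0,0,0,0],[0,0,0.004,0,0,0,0],[0,0,0.003,0,0,0,0],[0,0,0,0,0,0,0],[0,0,0,0,0,0,0]]}}

```text
time_s: 19.0
tool_pos: [0.4593, -0.0312, 0.1896]
eef_rot: [0.0, 0.707, 0.707, 0.0]
force: [0.4, 0.8, -1.2]
opening: 0.0229
grasp_force: 59.1
```

{"name": "play_rows", "arguments": {"commands": [[0,0,0.002,0,0,0,0],[0,0,0.002,0,0,0,0],[0,0,0.002,0,0,0,0],[0,0,0.002,0,0,0,0],[0,0,0,0,0,0,0],[0,0,0,0,0,0,0]]}}

```text
time_s: 19.6
tool_pos: [0.4592, -0.0312, 0.1847]
eef_rot: [0.0, 0.707, 0.707, 0.0]
force: [-1.0, -0.6, 1.9]
opening: 0.0225
grasp_force: 59.4
```

Resting on the pot floor. I'll open the gripper and let the brush settle.

{"name": "play_rows", "arguments": {"commands": [[0,0,0,0,0,0,0.5],[0,0,0,0,0,0,1],[0,0,0,0,0,0,1],[0,0,0,0,0,0,1],[0,0,0,0,0,0,1],[0,0,0,0,0,0,1],[0,0,0,0,0,0,1],[0,0,0,0,0,0,1]]}}

```text
time_s: 20.4
tool_pos: [0.4592, -0.0312, 0.1845]
eef_rot: [0.0, 0.707, 0.707, 0.0]
force: [-0.4, -0.0, -0.5]
opening: 0.0855
grasp_force: 0.0
```

{"name": "play_rows", "arguments": {"commands": [[0,0,-0.015,0,0,0,1],[0,0,-0.035,0,0,0,1],[0,0,-0.04,0,0,0,1],[0,0,-0.04,0,0,0,1],[0,0,-0.04,0,0,0,1],[0,0,-0.04,0,0,0,1],[0,0,0,0,0,0,1],[0,0,0,0,0,0,1]]}}

```text
time_s: 21.2
tool_pos: [0.4595, -0.0312, 0.311]
eef_rot: [0.001, 0.707, 0.707, 0.0]
force: [0.1, 0.7, -0.1]
opening: 0.0858
grasp_force: 0.0
```

{"name": "play_rows", "arguments": {"commands": [[0,0,0,0,0,0,1],[0,0,0,0,0,0,1],[0,0,0,0,0,0,1],[0,0,0,0,0,0,1],[0,0,0,0,0,0,1]]}}

```text
time_s: 21.7
tool_pos: [0.4591, -0.0312, 0.3102]
eef_rot: [-0.0, 0.707, 0.707, -0.0]
force: [0.0, 0.4, 0.0]
opening: 0.0854
grasp_force: 0.0
```

```bash
python3 - <<'E'
from h import *
a=arm.get_image("scene");b=arm.get_image("side")
cv2.imwrite("pics/f.png",np.hstack([cv2.resize(a[40:260,90:310],None,fx=1.8,fy=1.8),cv2.resize(b[90:310,200:420],None,fx=1.8,fy=1.8)]))
E
```

```text
(no output)
```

View pics/f.png

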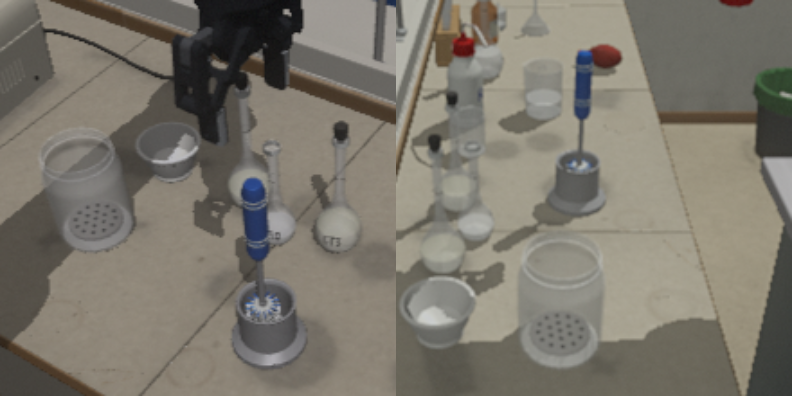

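The brush stands upright in its pot (scene crop (255,210), side (583,85)). The jar and glassware haven't moved and the gripper is clear.

```bash
python3 -c "
from plant import arm
print(arm.finish_job())"
```

```text
the job is handed in; nothing more can be done
None
```

I scrubbed the jar with three full strokes, pressing about 5 N on the plate each time, then stood the brush back upright in its pot and let go; the jar and glassware had not moved in the last pictures, and I handed the job in at about 22 s.

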